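# Find the stamped bottle crate and push it to the dispatch line

## Robot

A 7-joint arm with a two-finger parallel gripper is mounted at the origin on the work surface. World frame = base frame: x ahead of the robot, y to its left, z up, the work surface at z = 0. Lengths are in mm, angles in degrees, forces in N, time in s.
With the tool pointing down it reaches from about 425 to 950 mm from the base axis. Payload 16.7 kg.
Tool frame: the origin (TCP) lies on the centre line of the jaws, within the pads' length; the fingertips stand 22 mm ahead of it and the grasp point (between the pads) lies 3 mm ahead of it; z points along the fingers, y is the line along which they close (so a half turn about z gives the same grasp; the last joint's range is limited). The gripper opens to 94 mm and grips with 3 to 60 N. Pads are 16 mm wide; open, the fingers measure 119 mm over their backs; the gripper's body (75 mm by 177 mm) begins 78 mm behind the grasp point.
Start: joints at [67.638, 24.414, 4.234, 92.017, -1.954, 63.644, -3.845], TCP at [160.944, -655.494, 227.467] pointing down, gripper open.
Joint ranges: [-163.25, 163.25], [-28.42, 122.38], [-70.27, 78.77], [12.13, 141.07], [-58.53, 238.53], [9.26, 117.41], [-156.51, 156.51]. Speed limits (degrees/s): [108.29, 108.29, 136.94, 136.94, 172.46, 172.46, 172.46].

## Interface

Orientations are given as a 3x3 rotation matrix whose columns are the frame's x, y, z axes.
In Python, from bench import readout, vision, r gives the robot as it stands.
- The arm moves only by the shell command python3 -m crank 'ROWS' [FORCE]. ROWS is JSON, a list of rows, each a list of 7 numbers: the turn, a rotation vector about the tool's x, y, z in rad, then the shift along the tool's x, y, z in m, then the opening, from 0 (shut) to 1 (fully open). In form: [[wx, wy, wz, tx, ty, tz, gripper], ...]. A call has 1 to 12 rows; each row shifts and turns the commanded pose from where the row before left it, along the tool's axes as they then stand; what a row does not reach is not made up. A row lasts 1/12 s, in which the tool goes at most 41.7 mm and 7.16 degrees, less where a joint would pass 70% of its speed; a pose out of reach is approached as far as the arm can. A call with a gripper value outside its range is refused whole. The fingers move at their own pace and stop on an object; FORCE is the grip in N (left out, the last holds). Time passes only in rows, so rows that do not move let the fingers close. It gives the time, the measured TCP pose, the force, the opening and the grip force at its end, in the units of the state.
- readout.sense(): the state, without advancing time (a new reading comes with each control period).
- vision.read_camera(name): name is "scene" or "top" or "wrist"; returns the picture (384x512x3 uint8, blue, green, red); there is no depth.
- vision.camera_params(name): a dict with "fx", "fy", "cx", "cy" (pixels), "origin" and "rotation" of the camera in the world. Camera axes: x right, y down, z forward; pixel columns grow to the right and rows downward; lengths in mm; the calibration is good to about 2 mm. A picture is of the moment at which its call begins: read the wrist's pose just before it. camera_params takes no time and is no camera call; for the wrist camera it gives the pose at the moment of the call.
- r.hand_in(): hands the job in; it is judged then, once.
The state is a dict: "clock": time; "joints": joint angles; "qvel": joint speeds; "joint_torque": joint torques, N m; "tcp_pos": TCP position; "ee_rot": TCP orientation; "contact_force": force on the tool from outside, world axes, zero at the start; "ft_torque": the same for the moment, N m; "opening": opening from 0.0 (shut) to 1.0 (fully open); "grasp_force": force on a finger pad.
Only numpy, scipy, OpenCV 4.12 (cv2) and the standard library are available. Lean on these libraries where they do the work, as an engineer would, in place of code of your own. Each camera call takes 0.05 s, during which the arm holds its last target. There are 200 camera calls.

## Task

Tip both bottle crates over towards the robot, so that each lies on its near side with its underside facing the striped dispatch line. One has a green stamp underneath: push that one straight on, still lying, until the bottom edge of its stamped face is on the tape, roughly square to it, and leave the other lying where you tipped it. Only push with the fingers: never lift or carry a crate, and disturb nothing else.

Things in the scene. Friction and masses are not known exactly. Their poses are not given: they have to be found in the camera images.
- crate_a: one of two like pale blue-grey bottle crates, open-topped tray 90 x 170 x 90 mm high (x, y, z), walls 4 mm, steel handle above it, about 0.55 kg, centre of mass about 47 mm up. Origin at the centre of its underside; +x to the far side, +z up out of its mouth. Upright at the start, so tipped onto its near (-x) wall its own z axis points at the robot
- crate_b: one of two like pale blue-grey bottle crates, open-topped tray 90 x 170 x 90 mm high (x, y, z), walls 4 mm, steel handle above it, about 0.55 kg, centre of mass about 47 mm up. Origin at the centre of its underside; +x to the far side, +z up out of its mouth. Upright at the start, so tipped onto its near (-x) wall its own z axis points at the robot
- crate_a_handle (a point): middle of crate_a's handle bar, 144 mm above its underside and midway front to back: a fixed round bar 14 mm thick along the crate's y, on two 12 mm posts with 137 mm clear between them; nothing else stands above the 90 mm walls. On the tipped crate the bar lies level, 45 mm above the bench, on the robot's side
- crate_a_near_left (a point): left (+y) end of crate_a's bottom edge on the robot's side, (-45, 85, 0) mm in its frame; the crate turns over on this edge
- crate_a_near_right (a point): right (-y) end of the same edge of crate_a, (-45, -85, 0) mm in its frame
- crate_a_far (a point): middle of crate_a's bottom edge on the side away from the robot, (45, 0, 0) mm in its frame; 90 mm up when the crate lies on its near side
- crate_b_handle (a point): middle of crate_b's handle bar, 144 mm above its underside and midway front to back: a fixed round bar 14 mm thick along the crate's y, on two 12 mm posts with 137 mm clear between them; nothing else stands above the 90 mm walls. On the tipped crate the bar lies level, 45 mm above the bench, on the robot's side
- crate_b_near_left (a point): left (+y) end of crate_b's bottom edge on the robot's side, (-45, 85, 0) mm in its frame; the crate turns over on this edge
- crate_b_near_right (a point): right (-y) end of the same edge of crate_b, (-45, -85, 0) mm in its frame
- crate_b_far (a point): middle of crate_b's bottom edge on the side away from the robot, (45, 0, 0) mm in its frame; 90 mm up when the crate lies on its near side
- stamp (a point): centre of the green stamp, a solid disc 70 mm across with a pale tick in it, on the underside (recessed 4 mm) of one crate; the other crate's underside is bare. Out of sight while that crate stands upright
- line: the dispatch line: yellow and black striped tape flat on the bench, 75 mm wide (its x) and 960 mm long (its y); origin at its middle, +x away from the robot
- beaker: empty glass beaker, 60 mm across, 85 mm high; stands between the crates; not to be disturbed; origin under its centre
- jar: small amber jar, 44 mm across, 55 mm high; stands nearer the robot, between the crates; not to be disturbed; origin under its centre
- wash_bottle: white wash bottle with red cap, 66 mm across, 150 mm high; stands far left; not to be disturbed; origin under its centre
- flask: conical glass flask, 82 mm across the foot, 104 mm high; stands far right; not to be disturbed; origin under its centre
- spatula: thin steel laboratory spatula, 180 mm long, 8 mm high, lying flat near right; not to be disturbed; its length along its x
- vial_rack: white rack of red-capped vials, 60 x 120 x 64 mm; stands near left; not to be disturbed; origin under its centre

How it is judged:
By the outcome, as a careful person would: the job done as asked, in the order asked, and still so for the second after the job is handed in, with the robot touching nothing.
It also fails if it takes over 72 s, if anything falls off the work surface, if the arm or the gripper's body presses on something with over 40 N, if the wrist force passes 120 N, or if a joint passes its speed limit or range.

## Working session

There is one attempt and no reset: what is moved stays moved. The work goes in short steps, Python scripts to look and compute and a shell command to move; the robot and the scene stay as the last step left them, time stands still between calls to the robot, and variables do not carry over. Pictures are saved under pics/ and viewed, at most 10 in all, crops included, and the job is handed in when it is done.

```bash
mkdir -p pics; python3 - <<'E'
from bench import readout, vision, r
import cv2,numpy as np
np.set_printoptions(precision=3,suppress=True)
for n in("scene","top"):
    im=vision.read_camera(n); cv2.imwrite(f"pics/{n}0.png",im); p=vision.camera_params(n); print(n,p)
print(readout.sense())
E
```

```text
scene {'fx': 435.4961174189282, 'fy': 435.4961174189282, 'cx': 258.61496422411483, 'cy': 185.10058837323743, 'origin': array([1005.922, -752.437, 1393.085]), 'rotation': array([[ 0.885,  0.389, -0.255],
       [ 0.465, -0.728,  0.504],
       [ 0.01 , -0.565, -0.825]])}
top {'fx': 434.5951653550179, 'fy': 434.5951653550179, 'cx': 256.3728047592293, 'cy': 194.00091106295022, 'origin': array([ 490.419,   -4.153, 1533.37 ]), 'rotation': array([[ 0.024, -0.997,  0.067],
       [-1.   , -0.023,  0.009],
       [-0.007, -0.068, -0.998]])}
{'clock': 0.1, 'joints': array([67.637, 24.447,  4.231, 92.046, -1.955, 63.643, -3.846]), 'qvel': array([-0.021, -0.073, -0.004, -0.017, -0.071, -0.073, -0.007]), 'joint_torque': array([  0.01 , -93.746,   3.678, -45.504,  -0.048,   0.017,   0.   ]), 'tcp_pos': array([ 160.889, -655.186,  226.849]), 'ee_rot': array([[ 0.971,  0.238, -0.   ],
       [ 0.238, -0.971,  0.001],
       [-0.   , -0.001, -1.   ]]), 'contact_force': array([-0.02 , -0.339,  0.098]), 'ft_torque': array([ 0.006, -0.006,  0.019]), 'grasp_force': 0.0, 'opening': 1.0003338836306728}
```

View pics/top0.png

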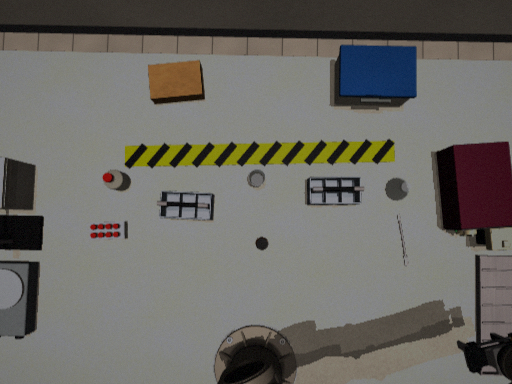

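View pics/scene0.png

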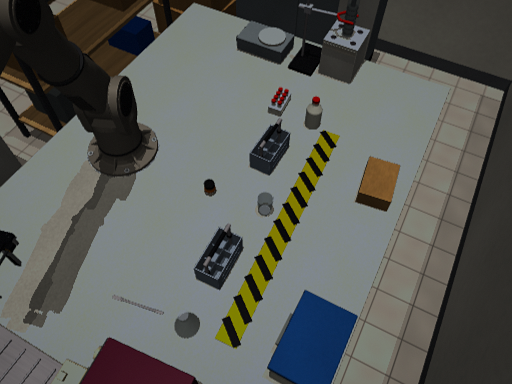

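The top view shows the crates near (187,206) and (334,191), the tape around row 153, the beaker at (256,178) and the jar at (262,243). I'll zoom in on the crates to get corner pixels.

```bash
cat > h.py <<'E'
import numpy as np,cv2
from bench import readout, vision
np.set_printoptions(precision=1,suppress=True)
def ray(p,u,v,z):
    d=p['rotation']@np.array([(u-p['cx'])/p['fx'],(v-p['cy'])/p['fy'],1]); o=p['origin']
    return o+d*(z-o[2])/d[2]
def proj(p,X):
    c=p['rotation'].T@(np.asarray(X)-p['origin']); return np.array([p['fx']*c[0]/c[2]+p['cx'],p['fy']*c[1]/c[2]+p['cy']])
E
python3 - <<'E'
from h import *
im=cv2.imread('pics/top0.png'); 
a=cv2.resize(im[175:230,145:235],None,fx=8,fy=8,interpolation=cv2.INTER_CUBIC)
b=cv2.resize(im[165:215,290:380],None,fx=8,fy=8,interpolation=cv2.INTER_CUBIC)
c=np.vstack([a,b]); c=cv2.resize(c,None,fx=.7,fy=.7,interpolation=cv2.INTER_AREA)
cv2.imwrite('pics/crop0.png',c); print(c.shape)
p=vision.camera_params('top')
for n,u,v,z in [('A',187,206,60),('B',334,191,60),('lineL',125,156,0),('lineR',395,151,0),('beaker',256.5,178,60),('jar',262,243,55),('wash',115,179,75),('flask',397,189,50),('rack',108,230,64),('spatU',399,215,4),('spatD',405,265,4)]: print(n,ray(p,u,v,z))
E
```

```text
(588, 504, 3)
A [543.6 243.7  60. ]
B [ 606.2 -254.1   60. ]
lineL [718.8 481.2   0. ]
lineR [ 758.4 -479.     0. ]
beaker [644.5  10.   60. ]
jar [424.6 -13.8  55. ]
wash [628.6 487.8  75. ]
flask [ 618.8 -470.6   50. ]
rack [456.1 507.3  64. ]
spatU [ 531.5 -492.2    4. ]
spatD [ 358.1 -513.3    4. ]
```

View pics/crop0.png

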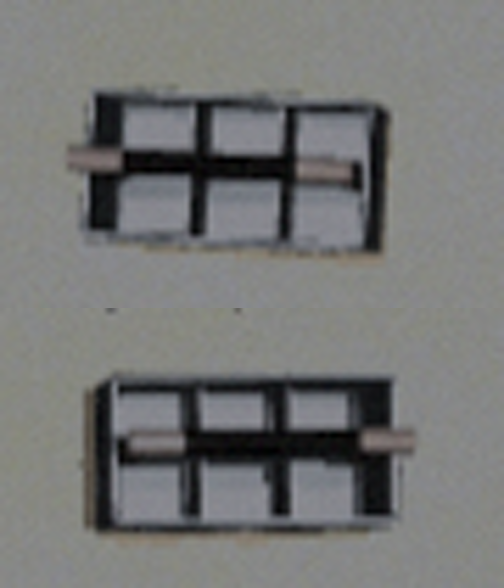

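```bash
cat >> h.py <<'E'
from scipy.spatial.transform import Rotation as R
def Xw(q,P): # upright crate pose x,y,yaw(deg)
    return R.from_euler('z',q[2],degrees=True).apply(np.asarray(P,float))+[q[0],q[1],0]
E
python3 - <<'E'
from h import *
from scipy.optimize import least_squares
p=vision.camera_params('top')
A=dict(P=[(45,85,90),(-45,85,90),(0,80,147),(0,-80,147),(45,-85,0),(-45,-85,0)],
 I=[(162,191.6),(160,217.1),(157.1,203),(209.3,205.7),(213.75,193.75),(212.9,220.2)],x0=(543,244,0))
B=dict(P=[(45,-85,90),(-45,-85,90),(0,-80,147),(0,80,147),(45,85,0),(-45,85,0)],
 I=[(360.2,177.5),(360.5,203.2),(363.9,188.6),(311.8,188.9),(307.3,178.2),(307,204.6)],x0=(606,-254,0))
im=cv2.imread('pics/top0.png');big=cv2.resize(im,None,fx=4,fy=4,interpolation=cv2.INTER_CUBIC)
for k in (A,B):
    f=lambda q:np.ravel([proj(p,X)-i for X,i in zip(Xw(q,k['P']),k['I'])])
    s=least_squares(f,k['x0'],loss='soft_l1'); print(s.x,'res px',s.fun.reshape(-1,2).tolist() and f(s.x).round(1))
hsv=cv2.cvtColor(im,cv2.COLOR_BGR2HSV); m=cv2.inRange(hsv,(22,120,60),(35,255,255)); m[:135]=0;m[175:]=0
ys,xs=np.nonzero(m); W=np.array([ray(p,u,v,0) for u,v in zip(xs,ys)])
r_=cv2.minAreaRect(W[:,:2].astype(np.float32)); print('line',r_); print(cv2.boxPoints(r_))
E
```

```text
[545.4 242.5  -1.1] res px [-0.8 -1.1 -0.4  0.4  0.8  0.3 -1.5 -0.3  1.1  0.7  0.7 -0.3]
[ 607.4 -252.6    0.8] res px [ 0.4 -0.8  0.3  0.5 -0.6  0.2  1.3 -0.5 -0.7  0.8 -0.4 -0.2]
line ((739.2523803710938, 2.944580078125), (74.11873626708984, 957.5306396484375), 2.3691933155059814)
[[ 682.4  479.8]
 [ 722.  -476.9]
 [ 796.1 -473.9]
 [ 756.5  482.8]]
```

```bash
cat >> h.py <<'E'
RX=np.array([[0,1,0],[1,0,0],[0,0,-1.]])  # tool x=+Y, y=+X, z down
def plan(wps,Rt=None,g=1.0,start=None):
    """wps: list of (pos,rows) ; print rows, cumulative rounding; rotation to Rt spread over all rows"""
    s=readout.sense() if start is None else start
    p=np.array(s['tcp_pos'],float);Rc=np.array(s['ee_rot']);Rt=Rc if Rt is None else Rt
    N=sum(n for _,n in wps); w=R.from_matrix(Rc.T@Rt).as_rotvec()/N; w=w.round(4); out=[]
    for tgt,n in wps:
        p0=p.copy()
        for i in range(n):
            d=p0+(np.array(tgt)-p0)*(i+1)/n-p
            t=(Rc.T@d/1000).round(3); p=p+Rc@t*1000; Rc=Rc@R.from_rotvec(w).as_matrix()
            out.append([float(x) for x in w]+[float(x) for x in t]+[g])
    for k in range(0,len(out),12): print(str([[int(x) if x==int(x) else x for x in o] for o in out[k:k+12]]).replace(' ',''))
    return p
E
python3 - <<'E'
from h import *
plan([((607,-252,240),24)],RX,0.32)
E
```

```text
[[0,0,-0.0554,0.022,-0.012,-0.001,0.32],[0,0,-0.0554,0.023,-0.011,0,0.32],[0,0,-0.0554,0.023,-0.009,-0.001,0.32],[0,0,-0.0554,0.024,-0.008,0,0.32],[0,0,-0.0554,0.024,-0.007,-0.001,0.32],[0,0,-0.0554,0.024,-0.005,0,0.32],[0,0,-0.0554,0.025,-0.004,-0.001,0.32],[0,0,-0.0554,0.025,-0.003,0,0.32],[0,0,-0.0554,0.025,-0.001,-0.001,0.32],[0,0,-0.0554,0.025,0,0,0.32],[0,0,-0.0554,0.025,0.001,-0.001,0.32],[0,0,-0.0554,0.025,0.003,0,0.32]]
[[0,0,-0.0554,0.025,0.005,-0.001,0.32],[0,0,-0.0554,0.024,0.005,-0.001,0.32],[0,0,-0.0554,0.024,0.007,0,0.32],[0,0,-0.0554,0.024,0.008,-0.001,0.32],[0,0,-0.0554,0.023,0.01,0,0.32],[0,0,-0.0554,0.022,0.011,-0.001,0.32],[0,0,-0.0554,0.022,0.012,0,0.32],[0,0,-0.0554,0.022,0.013,-0.001,0.32],[0,0,-0.0554,0.02,0.015,0,0.32],[0,0,-0.0554,0.02,0.015,-0.001,0.32],[0,0,-0.0554,0.018,0.017,0,0.32],[0,0,-0.0554,0.018,0.017,-0.001,0.32]]
```

```bash
python3 -m crank '[[0,0,-0.0554,0.022,-0.012,-0.001,0.32],[0,0,-0.0554,0.023,-0.011,0,0.32],[0,0,-0.0554,0.023,-0.009,-0.001,0.32],[0,0,-0.0554,0.024,-0.008,0,0.32],[0,0,-0.0554,0.024,-0.007,-0.001,0.32],[0,0,-0.0554,0.024,-0.005,0,0.32],[0,0,-0.0554,0.025,-0.004,-0.001,0.32],[0,0,-0.0554,0.025,-0.003,0,0.32],[0,0,-0.0554,0.025,-0.001,-0.001,0.32],[0,0,-0.0554,0.025,0,0,0.32],[0,0,-0.0554,0.025,0.001,-0.001,0.32],[0,0,-0.0554,0.025,0.003,0,0.32]]'
python3 -m crank '[[0,0,-0.0554,0.025,0.005,-0.001,0.32],[0,0,-0.0554,0.024,0.005,-0.001,0.32],[0,0,-0.0554,0.024,0.007,0,0.32],[0,0,-0.0554,0.024,0.008,-0.001,0.32],[0,0,-0.0554,0.023,0.01,0,0.32],[0,0,-0.0554,0.022,0.011,-0.001,0.32],[0,0,-0.0554,0.022,0.012,0,0.32],[0,0,-0.0554,0.022,0.013,-0.001,0.32],[0,0,-0.0554,0.02,0.015,0,0.32],[0,0,-0.0554,0.02,0.015,-0.001,0.32],[0,0,-0.0554,0.018,0.017,0,0.32],[0,0,-0.0554,0.018,0.017,-0.001,0.32]]'
python3 - <<'E'
from h import *
im=vision.read_camera('wrist');cv2.imwrite('pics/w1.png',im)
s=readout.sense();print(s['ee_rot'],s['joints'],s['tcp_pos'])
p=vision.camera_params('wrist')
q=[607.4,-252.6,.8]
print([proj(p,X) for X in Xw(q,[(0,68,151),(0,-68,151),(45,85,90),(-45,85,90),(45,-85,90),(-45,-85,90)])])
E
```

```text
clock: 1.1
tcp_pos: [385.6, -451.8, 233.7]
ee_rot: [[0.613, 0.79, 0.0], [0.79, -0.613, -0.0], [-0.0, 0.0, -1.0]]
contact_force: [-0.2, -0.5, 0.5]
opening: 0.319
grasp_force: 0.0
clock: 2.1
tcp_pos: [608.0, -250.6, 240.4]
ee_rot: [[-0.005, 1.0, 0.0], [1.0, 0.005, 0.0], [0.0, 0.0, -1.0]]
contact_force: [-0.4, 0.1, 0.6]
opening: 0.32
grasp_force: 0.0
[[-0.  1.  0.]
 [ 1.  0.  0.]
 [ 0.  0. -1.]] [ 33.   23.8 -22.3  92.2   9.5  65.8   9.3] [ 611.3 -245.7  240.6]
[array([252.8, 132.5]), array([253.3, 273.8]), array([296.2, 113.5]), array([211.1, 113.4]), array([291.3, 259.5]), array([216.8, 259.5])]
```

View pics/w1.png

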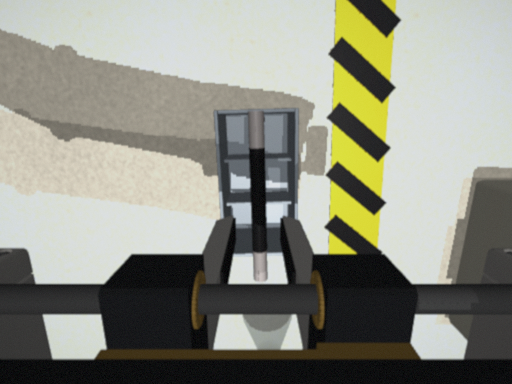

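Bar runs along columns 257 to 261 and the rim's far corners are at (215,110) and (297,108), but the arm was still settling. I'll let it settle before comparing again.

```bash
python3 -m crank '[[0,0,0,0,0,0,0.32],[0,0,0,0,0,0,0.32],[0,0,0,0,0,0,0.32]]'
python3 - <<'E'
from h import *
from scipy.optimize import least_squares
s=readout.sense();p=vision.camera_params('wrist');im=vision.read_camera('wrist');print(s['tcp_pos'],readout.sense()['tcp_pos'])
q=[607.4,-252.6,.8]
print([proj(p,X) for X in Xw(q,[(0,68,151),(0,-68,151),(45,85,90),(-45,85,90),(45,-85,90),(-45,-85,90)])])
cv2.imwrite('pics/w2.png',cv2.resize(im[90:300,190:330],None,fx=2.8,fy=2.8,interpolation=cv2.INTER_CUBIC))
E
```

```text
clock: 2.4
tcp_pos: [606.2, -253.0, 240.4]
ee_rot: [[0.001, 1.0, -0.0], [1.0, -0.001, -0.0], [-0.0, -0.0, -1.0]]
contact_force: [-0.4, -0.1, -0.1]
opening: 0.315
grasp_force: 0.0
[ 606.2 -253.   240.4] [ 606.1 -253.3  240.5]
[array([257.8, 123.7]), array([259.8, 267. ]), array([300.5, 105.3]), array([214.8, 106.6]), array([297.1, 253.2]), array([222.2, 254.2])]
```

View pics/w2.png

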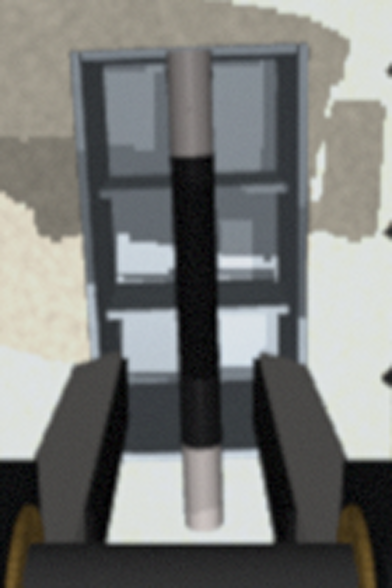

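```bash
cat >> h.py <<'E'
def arc(px,y,a0,a1,n,g,start=None,dz=2):
    f=lambda a:(px+151*np.cos(np.radians(72.6+a)),y,151*np.sin(np.radians(72.6+a))+dz)
    return plan([(f(a),1) for a in np.linspace(a0,a1,n+1)[1:]],None,g,start)
E
python3 - <<'E'
from h import *
s=dict(tcp_pos=np.array([607.5,-253,146]),ee_rot=RX)
print(arc(562.5,-253,0,90,30,.32,s))
E
python3 -m crank '[[0,0,0,0,0.001,0.012,0.32],[0,0,0,0,0,0.02,0.32],[0,0,0,0,0,0.02,0.32],[0,0,0,0,0,0.02,0.32],[0,0,0,0,0,0.015,0.32],[0,0,0,0,0,0.007,0.32],[0,0,0,0,0,0,0.32]]'
```

```text
[[0,0,0,0,-0.007,-0.002,0.32],[0,0,0,0,-0.008,-0.002,0.32],[0,0,0,0,-0.008,-0.001,0.32],[0,0,0,0,-0.008,-0.001,0.32],[0,0,0,0,-0.008,-0.001,0.32],[0,0,0,0,-0.008,0,0.32],[0,0,0,0,-0.007,0,0.32],[0,0,0,0,-0.008,0.001,0.32],[0,0,0,0,-0.008,0.001,0.32],[0,0,0,0,-0.008,0.002,0.32],[0,0,0,0,-0.008,0.002,0.32],[0,0,0,0,-0.007,0.002,0.32]]
[[0,0,0,0,-0.008,0.003,0.32],[0,0,0,0,-0.007,0.003,0.32],[0,0,0,0,-0.007,0.003,0.32],[0,0,0,0,-0.007,0.004,0.32],[0,0,0,0,-0.007,0.004,0.32],[0,0,0,0,-0.006,0.005,0.32],[0,0,0,0,-0.006,0.005,0.32],[0,0,0,0,-0.006,0.005,0.32],[0,0,0,0,-0.006,0.005,0.32],[0,0,0,0,-0.005,0.006,0.32],[0,0,0,0,-0.005,0.006,0.32],[0,0,0,0,-0.005,0.007,0.32]]
[[0,0,0,0,-0.004,0.006,0.32],[0,0,0,0,-0.005,0.007,0.32],[0,0,0,0,-0.003,0.007,0.32],[0,0,0,0,-0.004,0.007,0.32],[0,0,0,0,-0.003,0.007,0.32],[0,0,0,0,-0.002,0.008,0.32]]
[ 418.5 -253.    47. ]
clock: 3.03
tcp_pos: [606.4, -252.7, 144.4]
ee_rot: [[0.001, 1.0, -0.003], [1.0, -0.001, 0.001], [0.001, -0.003, -1.0]]
contact_force: [-0.6, -0.4, 0.8]
opening: 0.316
grasp_force: 0.0
```

```bash
python3 -m crank '[[0,0,0,0,-0.007,-0.002,0.32],[0,0,0,0,-0.008,-0.002,0.32],[0,0,0,0,-0.008,-0.001,0.32],[0,0,0,0,-0.008,-0.001,0.32],[0,0,0,0,-0.008,-0.001,0.32],[0,0,0,0,-0.008,0,0.32],[0,0,0,0,-0.007,0,0.32],[0,0,0,0,-0.008,0.001,0.32],[0,0,0,0,-0.008,0.001,0.32],[0,0,0,0,-0.008,0.002,0.32]]'; python3 - <<'E'
from h import *
cv2.imwrite('pics/s1.png',cv2.resize(vision.read_camera('scene')[200:320,150:300],None,fx=4,fy=4,interpolation=cv2.INTER_CUBIC))
E
```

```text
clock: 3.87
tcp_pos: [528.7, -252.5, 149.4]
ee_rot: [[0.0, 1.0, -0.0], [1.0, -0.0, 0.0], [0.0, -0.0, -1.0]]
contact_force: [1.2, -0.1, 1.2]
opening: 0.315
grasp_force: 0.4
```

View pics/s1.png

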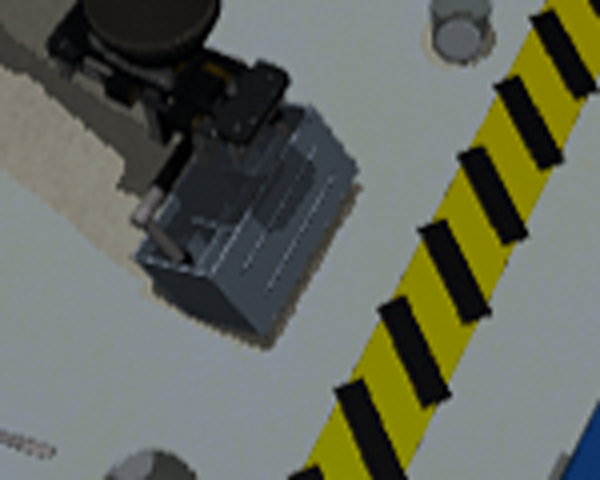

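The crate is tipping: the far bottom edge, about (270,345) to (355,190) in the crop, is clear of the bench. I'll continue along the arc.

```bash
python3 -m crank '[[0,0,0,0,-0.008,0.002,0.32],[0,0,0,0,-0.007,0.002,0.32],[0,0,0,0,-0.008,0.003,0.32],[0,0,0,0,-0.007,0.003,0.32],[0,0,0,0,-0.007,0.003,0.32],[0,0,0,0,-0.007,0.004,0.32],[0,0,0,0,-0.007,0.004,0.32],[0,0,0,0,-0.006,0.005,0.32],[0,0,0,0,-0.006,0.005,0.32],[0,0,0,0,-0.006,0.005,0.32],[0,0,0,0,-0.006,0.005,0.32]]'
python3 -m crank '[[0,0,0,0,-0.005,0.006,0.32],[0,0,0,0,-0.005,0.006,0.32],[0,0,0,0,-0.005,0.007,0.32],[0,0,0,0,-0.004,0.006,0.32],[0,0,0,0,-0.005,0.007,0.32],[0,0,0,0,-0.003,0.007,0.32],[0,0,0,0,-0.004,0.007,0.32],[0,0,0,0,-0.003,0.007,0.32],[0,0,0,0,-0.002,0.008,0.32],[0,0,0,0,0,0,0.32]]'; python3 - <<'E'
from h import *
cv2.imwrite('pics/s2.png',cv2.resize(vision.read_camera('scene')[200:320,150:300],None,fx=4,fy=4,interpolation=cv2.INTER_CUBIC))
E
```

```text
clock: 4.83
tcp_pos: [453.9, -252.4, 107.9]
ee_rot: [[0.0, 1.0, -0.0], [1.0, -0.0, 0.0], [0.0, -0.0, -1.0]]
contact_force: [-1.9, 0.5, -0.2]
opening: 0.321
grasp_force: 0.5
clock: 5.67
tcp_pos: [417.7, -252.2, 46.0]
ee_rot: [[0.0, 1.0, -0.001], [1.0, -0.0, 0.001], [0.001, -0.001, -1.0]]
contact_force: [-0.7, 0.5, -0.5]
opening: 0.319
grasp_force: 0.0
```

View pics/s2.png

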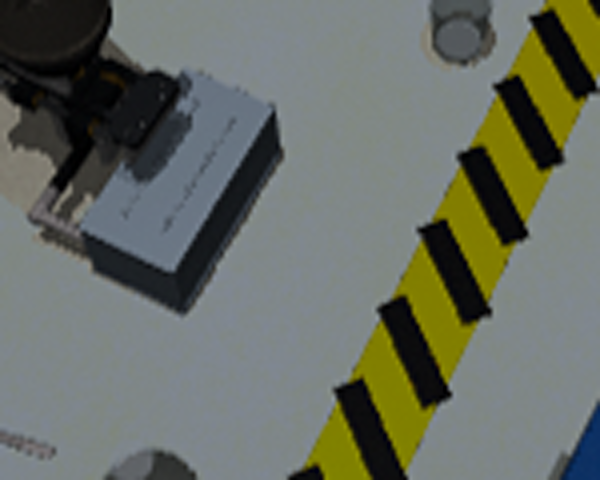

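B lies on its near side, and its underside (around (230,230) in the crop) looks dark and bare. I'll check it for green and go to A.

```bash
python3 -m crank '[[0,0,0,0,0,-0.01,0.32],[0,0,0,0,0,-0.02,0.32],[0,0,0,0,0,-0.03,0.32],[0,0,0,0,0,-0.035,0.32],[0,0,0,0,0,-0.035,0.32],[0,0,0,0,0,-0.035,0.32],[0,0,0,0,0,-0.03,0.32]]'
python3 -m crank '[[0,0,0,0.025,0.007,0,0.32],[0,0,0,0.041,0.010,0,0.32],[0,0,0,0.041,0.010,0,0.32],[0,0,0,0.041,0.010,0,0.32],[0,0,0,0.041,0.010,0,0.32],[0,0,0,0.041,0.010,0,0.32],[0,0,0,0.041,0.010,0,0.32],[0,0,0,0.041,0.010,0,0.32],[0,0,0,0.041,0.010,0,0.32],[0,0,0,0.041,0.010,0,0.32],[0,0,0,0.041,0.010,0,0.32],[0,0,0,0.041,0.010,0,0.32]]'
python3 -m crank '[[0,0,0,0.019,0.011,0,0.32],[0,0,0,0,0,0,0.32],[0,0,0,0,0,0,0.32],[0,0,0,0,0,0,0.32]]'
python3 - <<'E'
from h import *
s=readout.sense();p=vision.camera_params('wrist');im=vision.read_camera('wrist');print(s['tcp_pos'],s['joints'])
q=[545.4,242.5,-1.1]
P=[proj(p,X) for X in Xw(q,[(0,68,151),(0,-68,151),(45,85,90),(-45,85,90)])]; print(P)
im2=vision.read_camera('scene');cv2.imwrite('pics/s3f.png',im2)
h=cv2.cvtColor(im2,cv2.COLOR_BGR2HSV);m=cv2.inRange(h,(40,80,25),(90,255,255));ys,xs=np.nonzero(m);print('green',len(xs),xs.mean() if len(xs) else 0,ys.mean() if len(xs) else 0)
for a in P: cv2.circle(im,tuple(int(v) for v in a.round()),1,(0,0,255),-1)
cv2.imwrite('pics/w3.png',np.hstack([cv2.resize(im[60:300,180:330],None,fx=2.4,fy=2.4,interpolation=cv2.INTER_CUBIC),cv2.resize(im2[200:320,150:260],(420,576))[:576]]))
E
```

```text
clock: 6.3
tcp_pos: [419.0, -252.2, 246.4]
ee_rot: [[-0.0, 1.0, 0.002], [1.0, 0.0, -0.001], [-0.001, 0.002, -1.0]]
contact_force: [0.5, -1.9, 0.8]
opening: 0.317
grasp_force: 0.0
clock: 7.3
tcp_pos: [534.7, 219.9, 244.0]
ee_rot: [[0.001, 1.0, 0.001], [1.0, -0.001, 0.0], [0.0, 0.001, -1.0]]
contact_force: [1.4, -0.6, 0.6]
opening: 0.32
grasp_force: 0.0
clock: 7.63
tcp_pos: [545.3, 236.2, 243.1]
ee_rot: [[0.001, 1.0, 0.0], [1.0, -0.001, -0.0], [-0.0, 0.0, -1.0]]
contact_force: [0.5, -0.6, 0.9]
opening: 0.316
grasp_force: 0.0
[545.3 236.2 243.1] [  3.1  20.8 -41.2  99.7  14.9  65.1 -42.7]
[array([259.1, 116.5]), array([256.2, 260.1]), array([301.8, 101.1]), array([216.4,  99.4])]
green 0 0 0
```

View pics/w3.png

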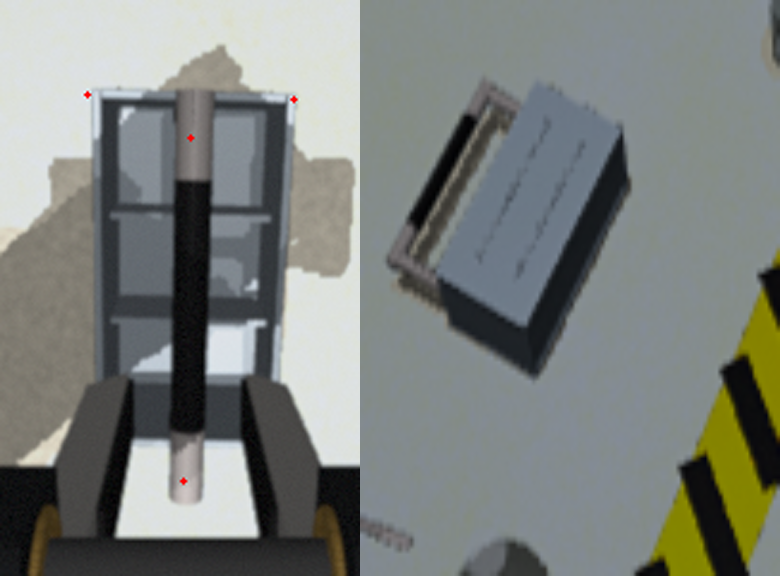

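A's predicted points match within about 2 mm, and B lies flat with no green on it. Tipping A now.

```bash
python3 -m crank '[[0,0,0,0.003,0.001,0.012,0.32],[0,0,0,0.002,0,0.02,0.32],[0,0,0,0,0,0.02,0.32],[0,0,0,0,0,0.02,0.32],[0,0,0,0,0,0.017,0.32],[0,0,0,0,0,0.008,0.32],[0,0,0,0,0,0,0.32]]'
python3 -m crank '[[0,0,0,0,-0.007,-0.002,0.32],[0,0,0,0,-0.008,-0.002,0.32],[0,0,0,0,-0.008,-0.001,0.32],[0,0,0,0,-0.008,-0.001,0.32],[0,0,0,0,-0.008,-0.001,0.32],[0,0,0,0,-0.008,0,0.32],[0,0,0,0,-0.007,0,0.32],[0,0,0,0,-0.008,0.001,0.32],[0,0,0,0,-0.008,0.001,0.32],[0,0,0,0,-0.008,0.002,0.32]]'
python3 -m crank '[[0,0,0,0,-0.008,0.002,0.32],[0,0,0,0,-0.007,0.002,0.32],[0,0,0,0,-0.008,0.003,0.32],[0,0,0,0,-0.007,0.003,0.32],[0,0,0,0,-0.007,0.003,0.32],[0,0,0,0,-0.007,0.004,0.32],[0,0,0,0,-0.007,0.004,0.32],[0,0,0,0,-0.006,0.005,0.32],[0,0,0,0,-0.006,0.005,0.32],[0,0,0,0,-0.006,0.005,0.32],[0,0,0,0,-0.006,0.005,0.32]]'
python3 -c "
from h import *
print(readout.sense()['joints'])"
```

```text
clock: 8.32
tcp_pos: [545.6, 240.7, 143.6]
ee_rot: [[0.001, 1.0, -0.003], [1.0, -0.001, -0.001], [-0.001, -0.003, -1.0]]
contact_force: [0.4, 0.2, 0.5]
opening: 0.319
grasp_force: 0.0
clock: 9.15
tcp_pos: [467.6, 241.7, 148.4]
ee_rot: [[0.0, 1.0, -0.0], [1.0, -0.0, 0.0], [0.0, -0.0, -1.0]]
contact_force: [0.7, 0.0, 0.6]
opening: 0.32
grasp_force: 0.3
clock: 10.07
tcp_pos: [392.8, 241.7, 106.9]
ee_rot: [[0.0, 1.0, -0.0], [1.0, -0.0, -0.0], [-0.0, -0.0, -1.0]]
contact_force: [-0.7, -0.4, 0.9]
opening: 0.321
grasp_force: 0.4
[ -2.3  18.5 -42.7 123.   17.9  44.6 -56.5]
```

```bash
python3 -m crank '[[0,0,0,0,-0.005,0.006,0.32],[0,0,0,0,-0.005,0.006,0.32],[0,0,0,0,-0.005,0.007,0.32],[0,0,0,0,-0.004,0.006,0.32],[0,0,0,0,-0.005,0.007,0.32],[0,0,0,0,-0.003,0.007,0.32],[0,0,0,0,-0.004,0.007,0.32],[0,0,0,0,-0.003,0.007,0.32],[0,0,0,0,-0.002,0.008,0.32],[0,0,0,0,0,0,0.32]]'
python3 - <<'E'
from h import *
print(readout.sense()['joints'])
im2=vision.read_camera('scene');cv2.imwrite('pics/s4f.png',im2)
h=cv2.cvtColor(im2,cv2.COLOR_BGR2HSV);m=cv2.inRange(h,(40,60,20),(90,255,255));ys,xs=np.nonzero(m);print('green',len(xs),xs.mean() if len(xs) else 0,ys.mean() if len(xs) else 0)
cv2.imwrite('pics/s4.png',cv2.resize(im2[100:220,190:350],None,fx=4,fy=4,interpolation=cv2.INTER_CUBIC))
E
```

```text
clock: 10.9
tcp_pos: [356.6, 241.5, 45.2]
ee_rot: [[0.0, 1.0, -0.001], [1.0, -0.0, -0.001], [-0.001, -0.001, -1.0]]
contact_force: [-0.9, 0.1, -0.6]
opening: 0.324
grasp_force: 0.0
[ -8.1  22.4 -39.7 129.   24.4  36.  -65.7]
green 44 264.97727272727275 135.95454545454547
```

View pics/s4.png

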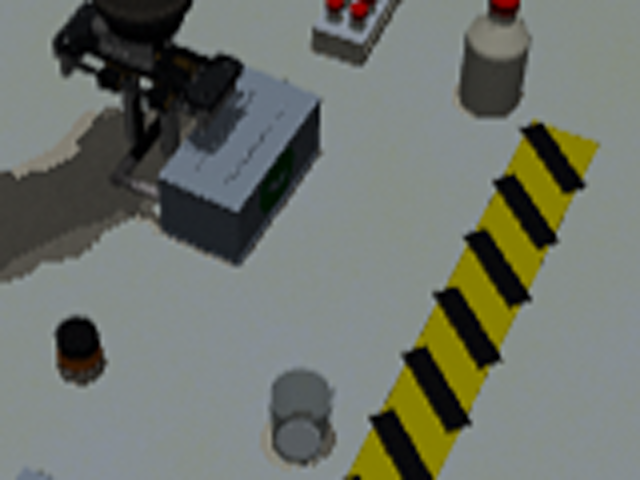

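A carries the stamp: the green disc is at about (275,180) in the crop. Next I'll lift off and turn the gripper 90° so the two open fingers span the bar. Then I'll come down on the robot's side of it.

```bash
python3 -m crank '[[0,0,0,0,0,-0.01,0.32],[0,0,0,0,0,-0.02,0.32],[0,0,0,0,0,-0.025,0.32],[0,0,0,0,0,-0.035,0.32],[0,0,0,0,0,-0.035,0.32],[0,0,-0.03,0,0,-0.03,0.32],[0,0,-0.091,0,0,-0.01,0.32]]'
python3 -m crank '[[0,0,-0.12,0,0,0,1],[0,0,-0.12,0,0,0,1],[0,0,-0.12,0,0,0,1],[0,0,-0.12,0,0,0,1],[0,0,-0.12,0,0,0,1],[0,0,-0.12,0,0,0,1],[0,0,-0.12,0,0,0,1],[0,0,-0.12,0,0,0,1],[0,0,-0.12,0,0,0,1],[0,0,-0.12,0,0,0,1],[0,0,-0.12,0,0,0,1],[0,0,-0.12,0,0,0,1]]'
python3 -m crank '[[0,0,-0.01,0.01,0.002,0,1],[0,0,0,0.012,0.002,0,1],[0,0,0,0.005,0,0,1],[0,0,0,0,0,0,1],[0,0,0,0,0,0,1]]'
python3 - <<'E'
from h import *
s=readout.sense();p=vision.camera_params('wrist');im=vision.read_camera('wrist');print(s['tcp_pos'],s['joints'],s['ee_rot'])
q=R.from_euler('z',-1.1,degrees=True)
P=[proj(p,X) for X in [(357,246+68,52),(357,246-68,52),(411,242+85,90),(411,242-85,90)]];print(P)
for a in P: cv2.circle(im,tuple(int(v) for v in a.round()),2,(0,0,255),-1)
cv2.imwrite('pics/w5.png',im)
E
```

```text
clock: 11.53
tcp_pos: [358.5, 243.3, 216.6]
ee_rot: [[-0.121, 0.993, 0.005], [0.993, 0.121, 0.002], [0.002, 0.006, -1.0]]
contact_force: [-0.4, -0.0, 1.0]
opening: 0.316
grasp_force: 0.0
clock: 12.53
tcp_pos: [357.5, 242.0, 212.6]
ee_rot: [[-1.0, 0.004, 0.001], [0.004, 1.0, 0.0], [-0.001, 0.0, -1.0]]
contact_force: [-0.3, 0.4, -0.3]
opening: 0.999
grasp_force: 0.0
clock: 12.95
tcp_pos: [330.3, 245.9, 211.9]
ee_rot: [[-1.0, 0.002, 0.001], [0.002, 1.0, -0.0], [-0.001, -0.0, -1.0]]
contact_force: [-0.2, -0.2, -0.5]
opening: 0.998
grasp_force: 0.0
[330.3 245.9 211.9] [ 11.9   4.5 -58.4 122.2   4.8  55.5  40.8] [[-1.  0.  0.]
 [ 0.  1. -0.]
 [-0. -0. -1.]]
[array([315.2, 205. ]), array([200.1, 205.2]), array([331.4, 262.3]), array([176.7, 262.5])]
```

View pics/w5.png

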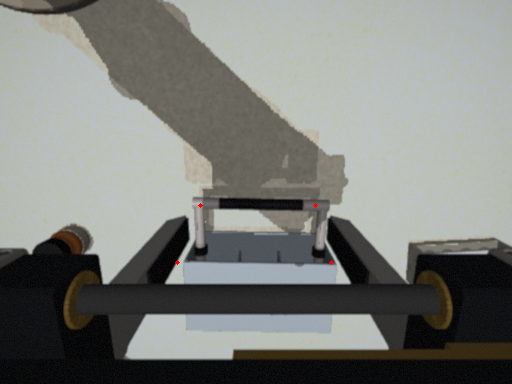

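The bar lies at row 203, columns 195–329: within about 2 mm of plan in x, with its centre near y=249. Now I'll descend on its near side.

```bash
python3 -m crank '[[0,0,0,0.001,0.003,0.015,1],[0,0,0,0.001,0,0.025,1],[0,0,0,0,0,0.03,1],[0,0,0,0,0,0.03,1],[0,0,0,0,0,0.03,1],[0,0,0,0,0,0.02,1],[0,0,0,0,0,0.01,1],[0,0,0,0,0,0.005,1],[0,0,0,0,0,0,1],[0,0,0,0,0,0,1]]'
python3 -c "
from h import *
print(readout.sense()['joints'])"
```

```text
clock: 13.83
tcp_pos: [328.7, 249.2, 46.9]
ee_rot: [[-1.0, 0.001, 0.0], [0.001, 1.0, 0.0], [-0.0, 0.0, -1.0]]
contact_force: [-1.0, -0.5, 0.4]
opening: 0.998
grasp_force: 0.0
[ -3.4  23.1 -48.7 130.8  29.2  37.2  16.2]
```

```bash
python3 -m crank '[[0,0,0,-0.004,0,0,1],[0,0,0,-0.004,0,0,1],[0,0,0,-0.004,0,0,1],[0,0,0,-0.004,0,0,1],[0,0,-0.003,-0.006,0,0,1],[0,0,-0.003,-0.008,0,0,1],[0,0,-0.003,-0.01,0,0,1],[0,0,-0.003,-0.01,0,0,1],[0,0,-0.003,-0.01,0,0,1],[0,0,-0.003,-0.01,0,0,1],[0,0,-0.003,-0.01,0,0,1],[0,0,-0.003,-0.01,0,0,1]]'
python3 -m crank '[[0,0,-0.003,-0.01,0,0,1],[0,0,-0.003,-0.01,0,0,1],[0,0,-0.003,-0.01,0,0,1],[0,0,-0.003,-0.01,0,0,1],[0,0,-0.003,-0.01,0,0,1],[0,0,-0.003,-0.01,0,0,1],[0,0,0,-0.01,0,0,1],[0,0,0,-0.01,0,0,1],[0,0,0,-0.01,0,0,1],[0,0,0,-0.01,0,0,1],[0,0,0,-0.008,0,0,1],[0,0,0,-0.005,0,0,1]]'
python3 - <<'E'
from h import *
s=readout.sense();print(s['tcp_pos'],s['contact_force'])
im=vision.read_camera('scene');cv2.imwrite('pics/s6f.png',im);cv2.imwrite('pics/t6f.png',vision.read_camera('top'))
cv2.imwrite('pics/s6.png',cv2.resize(im[100:220,210:350],None,fx=4.5,fy=4.5,interpolation=cv2.INTER_CUBIC))
E
```

```text
clock: 14.83
tcp_pos: [418.9, 249.6, 46.6]
ee_rot: [[-1.0, -0.024, -0.0], [-0.024, 1.0, -0.0], [0.0, -0.0, -1.0]]
contact_force: [-5.5, 0.3, 4.6]
opening: 0.999
grasp_force: 2.8
clock: 15.83
tcp_pos: [532.2, 253.6, 46.5]
ee_rot: [[-0.999, -0.041, -0.0], [-0.041, 0.999, 0.0], [0.0, 0.0, -1.0]]
contact_force: [-6.2, -0.2, 4.8]
opening: 1.001
grasp_force: 2.8
[532.2 253.6  46.5] [-6.2 -0.2  4.8]
```

View pics/s6.png

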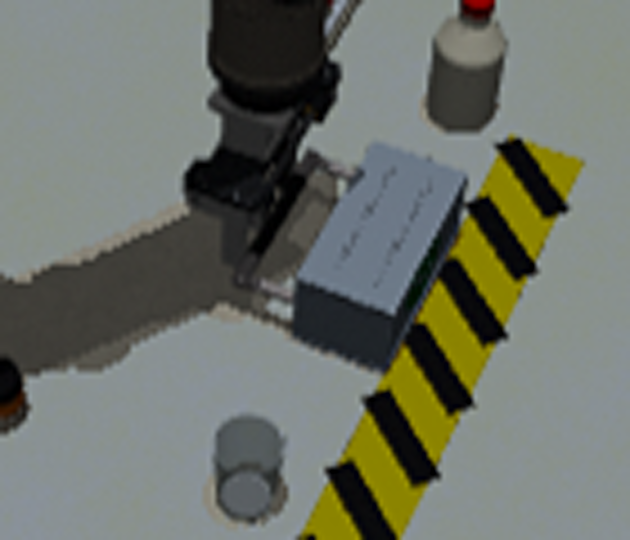

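```bash
python3 - <<'E'
from h import *
p=vision.camera_params('scene')
for u,v in ((387,370),(465,215)): print(ray(p,u/4.5+210,v/4.5+100,0))
E
python3 -m crank '[[0,0,0,-0.004,0,0,1],[0,0,0,-0.006,0,0,1],[0,0,0,-0.008,0,0,1],[0,0,0,-0.008,0,0,1],[0,0,0,-0.006,0,0,1],[0,0,0,-0.003,0,0,1],[0,0,0,-0.001,0,0,1],[0,0,0,0,0,0,1],[0,0,0,0,0,0,1]]'
```

```text
[696.9 179.3   0. ]
[686.9 370.2   0. ]
clock: 16.68
tcp_pos: [567.6, 255.4, 46.6]
ee_rot: [[-0.999, -0.042, 0.001], [-0.042, 0.999, 0.0], [-0.001, 0.0, -1.0]]
contact_force: [0.5, -1.1, 1.2]
opening: 1.0
grasp_force: 0.0
```

Pushed another 36 mm. Now back off towards the robot, lift clear, and check from above.

```bash
python3 -m crank '[[0,0,0,0.005,0,0,1],[0,0,0,0.015,0,0,1],[0,0,0,0.02,0,0,1],[0,0,0,0.02,0,-0.02,1],[0,0,0,0.02,0,-0.035,1],[0,0,0,0.02,0,-0.035,1],[0,0,0,0.02,0,-0.035,1],[0,0,0,0.02,0,-0.03,1],[0,0,0,0.02,0,-0.02,1],[0,0,0,0.01,0,-0.01,1],[0,0,0,0,0,0,1],[0,0,0,0,0,0,1]]'
python3 - <<'E'
from h import *
a=vision.read_camera('scene');cv2.imwrite('pics/s7f.png',a);b=vision.read_camera('top')
cv2.imwrite('pics/f7.png',np.vstack([cv2.resize(a[80:300,190:400],None,fx=1.6,fy=1.6) [:300,:336],cv2.resize(b[130:230,90:202],None,fx=3,fy=3,interpolation=cv2.INTER_CUBIC)]))
c=cv2.resize(a[100:200,230:350],None,fx=4,fy=4,interpolation=cv2.INTER_CUBIC); d=cv2.resize(b[130:266,90:420],None,fx=1.45,fy=1.45)
cv2.imwrite('pics/f7.png',np.vstack([c,d[:,:480]]))
E
```

```text
clock: 17.68
tcp_pos: [397.8, 247.8, 231.8]
ee_rot: [[-0.999, -0.041, 0.002], [-0.041, 0.999, -0.001], [-0.002, -0.001, -1.0]]
contact_force: [-0.1, -0.6, -0.5]
opening: 1.001
grasp_force: 0.0Traceback (most recent call last):
  File "<stdin>", line 5, in <module>
    return _nx.concatenate(arrs, 0, dtype=dtype, casting=casting)
           ~~~~~~~~~~~~~~~^^^^^^^^^^^^^^^^^^^^^^^^^^^^^^^^^^^^^^^
ValueError: all the input array dimensions except for the concatenation axis must match exactly, but along dimension 1, the array at index 0 has size 480 and the array at index 1 has size 478
```

View pics/f7.png

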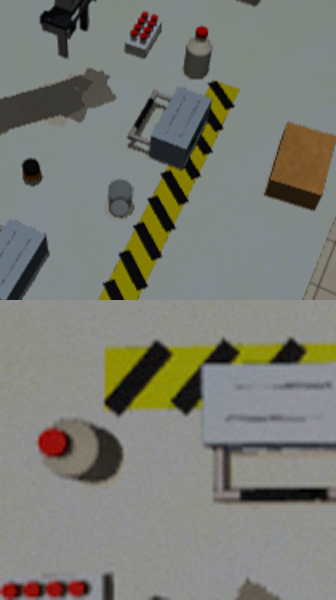

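The crate lies square with its bottom edge at mid-tape, and the arm is clear. The other objects in view haven't moved. Handing in.

```bash
python3 -c "
from bench import r
print(r.hand_in())"
```

```text
the job is handed in; nothing more can be done
None
```

Job handed in at about 18 s: both crates lie on their near sides, and stamped crate_a was pushed until its bottom edge was about mid-tape (x ≈ 727 mm against a tape centre of 729 mm) and nearly square to it; bare crate_b was left where it tipped, the objects in view in the last picture looked undisturbed (flask and spatula were out of frame), and I viewed 12 pictures against the limit of 10.

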